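# Copy a bracket's corner angle to a mitre fence with a sliding bevel

## Robot

A 6-joint arm with a two-finger parallel gripper is mounted at the origin on the work surface. World frame = base frame: x ahead of the robot, y to its left, z up, the work surface at z = 0. Lengths are in m, angles in degrees, forces in N, time in s.
With the tool pointing down it reaches from about 0.35 to 0.875 m from the base axis. Payload 4.2 kg.
Tool frame: the origin (TCP) lies on the centre line of the jaws, within the pads' length; the fingertips stand 11 mm ahead of it and the grasp point (between the pads) lies 8 mm behind it; z points along the fingers, y is the line along which they close (so a half turn about z gives the same grasp; the last joint's range is limited). The gripper opens to 87 mm and grips with 3 to 60 N. Pads are 19 mm wide; open, the fingers measure 117 mm over their backs; the gripper's body (75 mm by 190 mm) begins 51 mm behind the grasp point.
Start: joints at [-51.933, 22.042, 0.453, 0, -68.411, -14.817], TCP at [0.247, -0.574, 0.234] pointing down, gripper open.
Joint ranges: [-179.83, 179.83], [-69.29, 118.12], [-61.27, 80.66], [-181.25, 117.63], [-171.15, -9.14], [-177.46, 177.46]. Speed limits (degrees/s): [159.86, 159.86, 180, 180, 180, 180].

## Interface

Orientations are given as a 3x3 rotation matrix whose columns are the frame's x, y, z axes.
In Python, from station import r gives the robot as it stands.
- The arm moves only by the tool servo_tool, never from a script. Its argument "commands" is a list that holds one entry, the list of rows, each a list of 7 numbers: the closure, from 0 (fully open) to 1 (shut), then the shift along the tool's x, y, z in mm, then the turn, a rotation vector about the tool's x, y, z in rad. In form: [[[claw, x, y, z, ax, ay, az], ...]]. A call has exactly 5 rows; each row is the pose to reach, as a shift and turn from the pose commanded when the call began, along the tool's axes at that moment; what a row does not reach only later rows make up. A row lasts 1/10 s, in which the tool goes at most 50 mm and 8.59 degrees, less where a joint would pass 70% of its speed; a pose out of reach is approached as far as the arm can. A call with a gripper value outside its range is refused whole. The fingers move at their own pace and stop on an object; the grip force is fixed at half the most. Time passes only in rows, so rows that repeat a pose let the fingers close, or fill a call up. It gives the time, the measured TCP pose, the force, the opening and the grip force at its end, in the units of the state.
- r.sense(): the state, without advancing time (a new reading comes with each control period).
- r.capture(name): name is "scene" or "top" or "wrist"; returns a dict with "pixels" (420x560x3 uint8, red, green, blue), "camera_matrix" (3x3 intrinsics, pixels), "R" (3x3) and "t" (3): a world point X has camera coordinates R X + t. Camera axes: x right, y down, z forward; pixel columns grow to the right and rows downward; lengths in m; the calibration is good to about 2 mm. A picture is of the moment at which its call begins. There is no depth.
- r.finish_job(): hands the job in; it is judged then, once.
The state is a dict: "time_s": time; "joints": joint angles; "joint_velocities": joint speeds; "effort": joint torques, N m; "tcp_pos": TCP position; "ee_rot": TCP orientation; "wrist_force": force on the tool from outside, world axes, zero at the start; "moment": the same for the moment, N m; "gripper_width": opening from 0.0 (shut) to 1.0 (fully open); "gripper_force": force on a finger pad.
Only numpy, scipy, OpenCV 4.12 (cv2) and the standard library are available. Lean on these libraries where they do the work, as an engineer would, in place of code of your own. Each camera call takes 0.05 s, during which the arm holds its last target. There are 200 camera calls.

## Task

Copy the corner angle of the wooden bracket to the aluminium mitre fence with the sliding bevel: slide the bevel up with its stock flat on the bracket's near edge until the corner has swung its blade flush along the other leg, press it home there a moment, let go and push the lock lever fully down while it lies there. Then lay the locked bevel on the fence in the same way, its blade pushing the swinging bar round until stock and blade are pressed home flush, and leave it lying flat there. Press home with 3 to 10 N, never over 15, touch bracket and fence with the bevel only, and leave the other things alone.

Things in the scene. Friction and masses are not known exactly. Their poses are not given: they have to be found in the camera images.
- bevel: Sliding bevel, loose, lying flat, about 0.55 kg. Dark wood stock: x -15..15, y -90..160, 20 high, brass butt at the -y end; upright grip rib on it 18 thick (x), 60 long (y -30..30), z 20..62 (all mm). Origin: underside, below the rib's middle; z up. Working face: its +x side (plane x = 15).
- blade: Bevel's steel blade: 24 wide, 110 long from pivot, z 7..13 above the stock's underside; on it, a brass disc of radius 34 at z 22..25. Origin: pivot axis (bevel x 15, y 115 mm), underside level; x axis pivot to tip; working edge y = -12, pivot end round. Its x along bevel +x = square to the stock; turning left opens it. Friction 0.05 N m, stays where left; clamped while the lever is down.
- lever (a joint): Bevel's lock lever: 0 = raised (blade free), 0.70 rad = fully down (blade clamped), shut above 0.62. Its axis lies along bevel x at bevel y = 143, 42 mm above the underside. It stays where left; up to about 12 N straight down on its pad closes it past a dead centre, then it meets a hard stop.
- lever_pad (a point): Pressing point on top of the lever, 46 mm from its axis. The polished steel paddle, 18 wide and 56 long, points from the bevel's nose back towards the grip, centred at bevel x = 2 mm. Raised, this point is 77 mm above the stock's underside at bevel y = 112; shut, 49 mm above at y = 97.
- pattern: Wooden bracket to copy, fixed. First leg 34 wide, 100 long, 20 high (mm). Origin: outer corner, bench level; the leg fills x 0..34, y -100..0. Its near (datum) edge is the face x = 0, looking to -x, towards the robot; the bevel's working face goes against it with bevel x along pattern x, so that the grip is beyond the leg's -y end.
- pattern_arm: Bracket's second leg, rigid: 24 wide, 120 long, 20 high (mm). Origin: the corner; x axis along the leg away from the corner; outer face y = 0 (wood on the -y side): the blade's working edge goes flush against it. Turned 0.20 to 0.50 rad left of pattern +x, different each time, always more open than the blade at the start.
- fence: Mitre fence's fixed part, aluminium on a thin dark plate, same layout and size as the bracket's first leg: origin at the corner (the bar's pivot), datum edge the face x = 0 looking to -x, body x 0..34, y -100..0, 20 high (mm). Always parallel to the bracket, so the bar is right when parallel to the bracket's second leg.
- fence_arm: Fence's swinging aluminium bar: 20 wide, 120 long, 20 high (mm). Origin: the corner, its vertical pivot; x axis along the bar; working face y = 0 (metal on the -y side). Friction 0.10 N m, stays where left. Starts 0.70 to 0.85 rad left of fence +x, too open; the blade pushes it closed (to the right).
- bevel_face (a point): Point on the bevel's working face, at bevel x = 15, y = 30, z = 10 mm.
- tin: Bystander: low polish tin, 64 mm across, 45 high. Origin at the centre of its underside.
- spoon: Bystander: wooden spoon about 180 mm long lying beyond the work.
- sanding_block: Bystander: cork sanding block 55 x 100 x 35 mm. Origin at the centre of its underside.
There are look-alikes about, which are no part of the job. Leave any blue, purple or red look-alike of the pattern alone.

How it is judged (in metres and radians):
On the way, in this order (a step that is already met when the one before it is completed fails the run):
1. the unlocked bevel is flush on the bracket: stock along the datum edge, blade pressed along the second leg (angle between the x axis of blade and the x axis of pattern_arm, either way round below 0.025 rad and angle between the y axis of bevel and the y axis of pattern, either way round below 0.03 rad and x of bevel_face in the frame of pattern above -0.0025 m and horizontal distance between blade and pattern_arm below 0.022 m and contact force between blade and pattern_arm above 2 N and value of joint lever below 0.5 rad), for 0.2 s.
2. the lock lever is pressed down while the bevel still lies flush on the bracket (angle between the x axis of blade and the x axis of pattern_arm, either way round below 0.025 rad and angle between the y axis of bevel and the y axis of pattern, either way round below 0.03 rad and x of bevel_face in the frame of pattern above -0.005 m and horizontal distance between blade and pattern_arm below 0.022 m and value of joint lever above 0.62 rad), for 0.2 s.
3. the locked bevel is flush on the fence: stock along the datum edge, blade pressed along the swinging bar (angle between the x axis of blade and the x axis of fence_arm, either way round below 0.025 rad and angle between the y axis of bevel and the y axis of fence, either way round below 0.03 rad and x of bevel_face in the frame of fence above -0.0025 m and horizontal distance between blade and fence_arm below 0.022 m and contact force between blade and fence_arm above 2 N and value of joint lever above 0.62 rad), for 0.2 s.
At the end, for the whole second after the job is handed in: Fence bar parallel to the bracket's second leg within 0.04 rad; lever down (over 0.62); bevel flat and still on the bench, stock along the fence's datum edge (6 mm, 0.05 rad), blade along its bar (0.05 rad), blade pivot within 26 mm of the fence's corner (angle between the x axis of fence_arm and the x axis of pattern_arm, either way round below 0.04 rad and angle between the x axis of blade and the x axis of fence_arm, either way round below 0.05 rad and angle between the y axis of bevel and the y axis of fence, either way round below 0.05 rad and x of bevel_face in the frame of fence above -0.006 m and horizontal distance between blade and fence_arm below 0.026 m and value of joint lever above 0.62 rad and angle between bevel's own z axis and vertical below 0.04 rad and height (world z) of bevel below 0.004 m and linear speed of bevel below 0.02 m/s); the robot touches nothing.
It fails at once if the bevel is pressed on the bracket or the fence with more than 15 N (contact force between bevel and pattern above 15 N or contact force between bevel and fence above 15 N).
It fails at once if the gripper or arm touches the bracket or the fence (contact force between any of the fingers, the arm and pattern above 1 N or contact force between any of the fingers, the arm and fence above 1 N).
It fails at once if the tin, the spoon or the sanding block is moved by more than 20 mm (distance of any of tin, spoon, sanding_block from where it was at the start of the episode above 0.02 m).
It also fails if it takes over 72 s, if anything falls off the work surface, if the arm or the gripper's body presses on something with over 40 N, if the wrist force passes 120 N, or if a joint passes its speed limit or range.

## Working session

There is one attempt and no reset: what is moved stays moved. The work goes in short steps, Python scripts to look and compute and a tool call to move; the robot and the scene stay as the last step left them, time stands still between calls to the robot, and variables do not carry over. Pictures are saved under pics/ and viewed, at most 10 in all, crops included, and the job is handed in when it is done.

Besides the shell and the picture viewer there is one more tool, called after "Emit:" as name(argument=value, ...) on one line, values as JSON. servo_tool: Moves the arm, as the interface text tells. Its arguments: {"type":"object","properties":{"commands":{"type":"array","items":{"type":"array","items":{"type":"array","items":{"type":"number"}}}}},"required":["commands"]}

```bash
mkdir -p pics; ls; python3 - <<'E'
from station import r
import cv2
s=r.sense(); print(s)
for n in ["scene","top"]:
    c=r.capture(n); cv2.imwrite(f"pics/{n}0.png",cv2.resize(c["pixels"][:,:,::-1],(800,600),interpolation=cv2.INTER_CUBIC))
    print(n,c["camera_matrix"],c["R"],c["t"])
E
```

```text
pics
{'time_s': 0.0, 'joints': array([-5.19318919e+01,  2.20908958e+01,  3.79529623e-01, -2.72132801e-02,
       -6.84101168e+01, -1.48159776e+01]), 'joint_velocities': array([ 0.07306001,  0.05744842,  0.08056234,  0.03377957,  0.06235365,
       -0.00345987]), 'effort': array([-4.53357634e-04, -3.90662599e+01,  1.87403977e+01,  4.21992168e+00,
        1.09994930e-02, -2.03876466e-04]), 'tcp_pos': array([ 0.24651634, -0.57370704,  0.23246104]), 'ee_rot': array([[-9.18845640e-01, -3.94615975e-01, -9.59641947e-04],
       [-3.94617125e-01,  9.18843597e-01,  1.94153165e-03],
       [ 1.15601450e-04,  2.16265904e-03, -9.99997655e-01]]), 'wrist_force': array([ 0.47594389, -0.3488887 , -0.43998874]), 'moment': array([-0.04342201,  0.03574223, -0.01306535]), 'gripper_force': 0.0, 'gripper_width': 0.9960432795137183}
scene [[493.13683219   0.         281.68934768]
 [  0.         493.13683219 209.15174959]
 [  0.           0.           1.        ]] [[-0.74827576  0.6633527  -0.00682488]
 [ 0.55758082  0.62332226 -0.54824537]
 [-0.35942595 -0.41404414 -0.83628969]] [ 0.43277199 -0.21835829  1.78293459]
top [[404.64114099   0.         282.24227208]
 [  0.         404.64114099 212.08369297]
 [  0.           0.           1.        ]] [[ 0.0129918  -0.99990232  0.00515302]
 [-0.9846943  -0.01368964 -0.17375195]
 [ 0.17380552 -0.0028168  -0.98477597]] [-0.07584076  0.5093261   1.3873844 ]
```

View pics/top0.png

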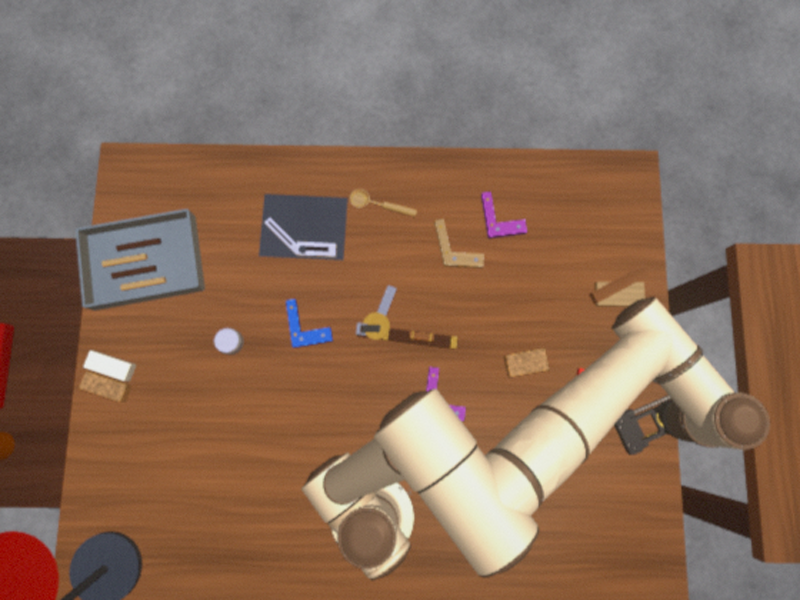

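View pics/scene0.png

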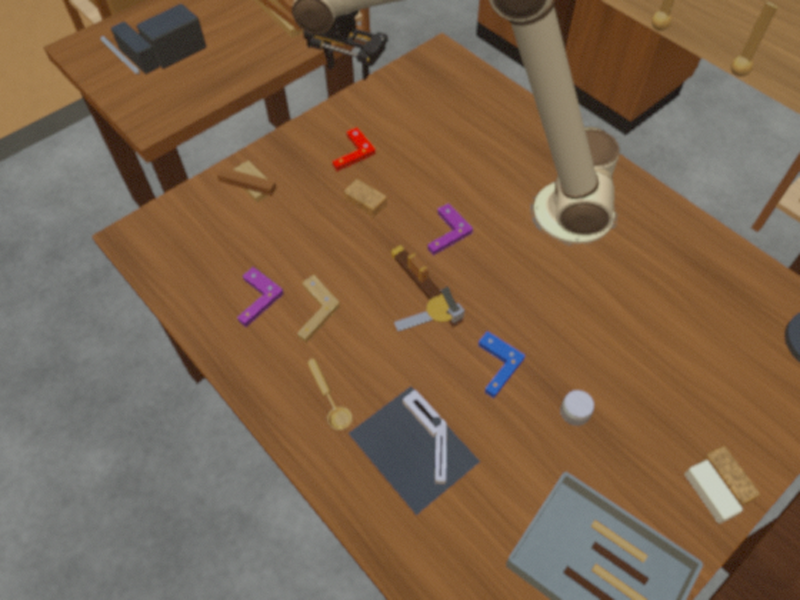

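```bash
cat > h.py <<'E'
from station import r
import numpy as np, cv2
from scipy.spatial.transform import Rotation as Ro
def world(c,px,z):
    "native pixels -> world at height z"
    px=np.atleast_2d(px).astype(float)
    d=np.c_[px,np.ones(len(px))]@np.linalg.inv(c["camera_matrix"]).T@c["R"]
    o=-c["R"].T@c["t"]
    return o+d*((z-o[2])/d[:,2])[:,None]
def proj(c,X):
    q=np.atleast_2d(X)@c["R"].T+c["t"]; q=q@c["camera_matrix"].T
    return q[:,:2]/q[:,2:]
def crop(c,u0,v0,u1,v1,k,f):
    cv2.imwrite(f,cv2.resize(c["pixels"][v0:v1,u0:u1,::-1],None,fx=k,fy=k,interpolation=cv2.INTER_CUBIC))
E
python3 - <<'E'
from h import *
c=r.capture("top"); crop(c,165,125,365,265,4,"pics/top1.png")
k=.7
P={"pat corner":(447,265,.02),"pat leg end":(484,263,.02),"pat arm tip":(438,221,.02),"fence corner":(295,248,.02),"fence end":(335,250,.02),"bar tip":(266,221,.02),"rib":(420,337,.06),"butt":(457,341,.02),"pivot":(375,325,.025),"blade tip":(390,290,.013),"tin":(227,340,.045),"block":(527,362,.035),"spoon":(360,198,.01),"spoonend":(415,212,.01)}
for n,(u,v,z) in P.items(): print(n,world(c,(u*k,v*k),z).round(3))
w=r.capture("wrist"); T=r.sense(); Rw=w["R"]@T["ee_rot"]; print(w["camera_matrix"],Rw.round(4),(w["R"]@T["tcp_pos"]+w["t"]).round(4))
E
```

```text
pat corner [[ 0.615 -0.18   0.02 ]]
pat leg end [[ 0.621 -0.274  0.02 ]]
pat arm tip [[ 0.731 -0.156  0.02 ]]
fence corner [[0.654 0.21  0.02 ]]
fence end [[0.65  0.107 0.02 ]]
bar tip [[0.725 0.288 0.02 ]]
rib [[ 0.424 -0.111  0.06 ]]
butt [[ 0.42  -0.204  0.02 ]]
pivot [[0.457 0.001 0.025]]
blade tip [[ 0.549 -0.035  0.013]]
tin [[0.412 0.361 0.045]]
block [[ 0.369 -0.375  0.035]]
spoon [[0.794 0.048 0.01 ]]
spoonend [[ 0.758 -0.097  0.01 ]]
[[297.06736977   0.         283.38761049]
 [  0.         297.06736977 211.80532262]
 [  0.           0.           1.        ]] [[ 7.000e-04  1.000e+00 -6.000e-04]
 [-9.613e-01  6.000e-04 -2.755e-01]
 [-2.755e-01  8.000e-04  9.613e-01]] [0.0003 0.0307 0.167 ]
```

View pics/top1.png

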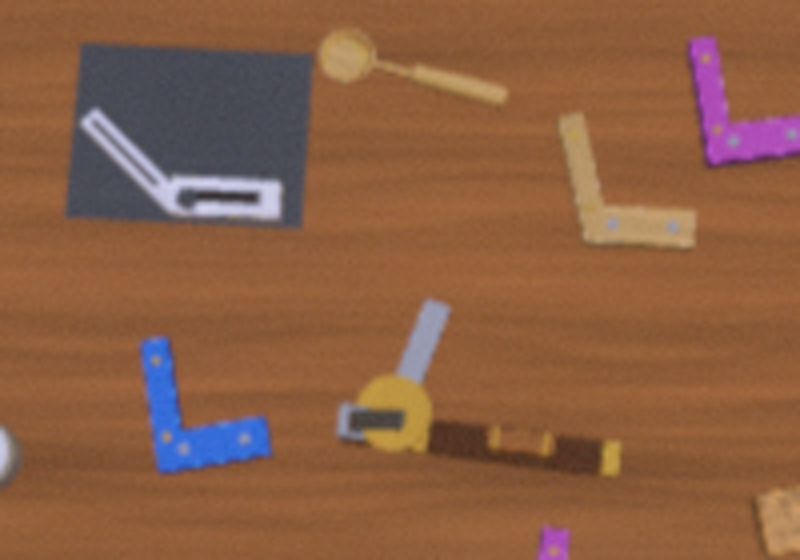

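Emit:
servo_tool(commands=[[[0, -42, 26, 0, 0, 0, -0.1], [0, -84, 53, 0, 0, 0, -0.2], [0, -126, 80, 0, 0, 0, -0.3], [0, -168, 106, 0, 0, 0, -0.4], [0, -210, 132, 0, 0, 0, -0.5]]])

```text
time_s: 0.7
tcp_pos: [0.3883, -0.3683, 0.2336]
ee_rot: [[-0.614, -0.789, 0.0], [-0.789, 0.614, -0.0], [-0.0, -0.0, -1.0]]
wrist_force: [0.7, -0.2, -0.3]
gripper_width: 0.999
gripper_force: 0.0
```

```bash
cat >> h.py <<'E'
def togo(pos,yaw_y,s=None):
    "tool-axis shift (mm) and turn to reach TCP pos, pointing down, with tool y at world yaw_y (rad)"
    s=s or r.sense(); R=s["ee_rot"]; y=np.array([np.cos(yaw_y),np.sin(yaw_y),0]); z=np.array([0,0,-1.])
    D=np.c_[np.cross(y,z),y,z]
    print("t",round(s["time_s"],2),"tcp",s["tcp_pos"].round(4),"shift",(R.T@(np.array(pos)-s["tcp_pos"])*1e3).round(1),"turn",Ro.from_matrix(R.T@D).as_rotvec().round(3),"F",s["wrist_force"].round(1),"M",s["moment"].round(2),"w",round(s["gripper_width"],3))
E
python3 -c "
from h import *
togo([.53,-.16,.23],np.radians(173))"
```

```text
t 0.7 tcp [ 0.3883 -0.3683  0.2336] shift [-251.4   16.     3.6] turn [-0.     0.    -0.539] F [ 0.7 -0.2 -0.3] M [-0.01 -0.09  0.02] w 0.999
```

Emit:
servo_tool(commands=[[[0, -50, 3, 0, 0, 0, -0.11], [0, -100, 6, 0, 0, 0, -0.22], [0, -150, 10, 0, 0, 0, -0.33], [0, -200, 13, 0, 0, 0, -0.43], [0, -250, 16, 0, 0, 0, -0.54]]])

```text
time_s: 1.2
tcp_pos: [0.5297, -0.1619, 0.2337]
ee_rot: [[-0.12, -0.993, 0.0], [-0.993, 0.12, -0.0], [-0.0, -0.0, -1.0]]
wrist_force: [0.2, 0.2, 0.6]
gripper_width: 0.994
gripper_force: 0.0
```

Emit:
servo_tool(commands=[[[0, 0, 0, 0, 0, 0, 0], [0, 0, 0, 0, 0, 0, 0], [0, 0, 0, 0, 0, 0, 0], [0, 0, 0, 0, 0, 0, 0], [0, 0, 0, 0, 0, 0, 0]]])

```text
time_s: 1.7
tcp_pos: [0.5284, -0.1649, 0.2337]
ee_rot: [[-0.127, -0.992, 0.0], [-0.992, 0.127, -0.0], [0.0, -0.0, -1.0]]
wrist_force: [-0.2, -0.3, -0.4]
gripper_width: 1.003
gripper_force: 0.0
```

```bash
python3 -c "
from h import *
import pickle
c=r.capture('wrist'); pickle.dump(c,open('w1.pkl','wb')); cv2.imwrite('pics/w1.png',cv2.resize(c['pixels'][:,:,::-1],(800,600),interpolation=cv2.INTER_CUBIC))
togo([.53,-.16,.23],np.radians(173))"
```

```text
t 1.75 tcp [ 0.5284 -0.1648  0.2337] shift [-5.  -1.   3.7] turn [-0.    -0.    -0.005] F [ 0.8 -1.2  0.2] M [ 0.05  0.07 -0.01] w 1.001
```

View pics/w1.png

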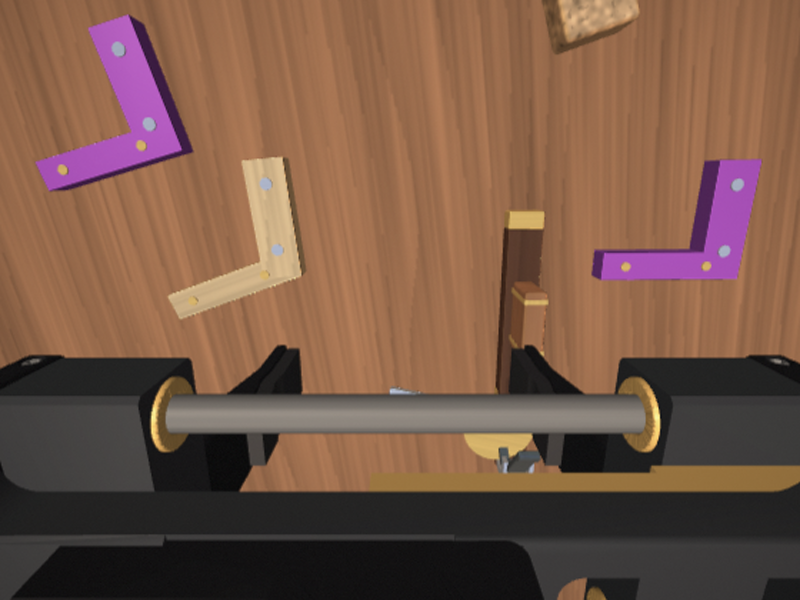

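```bash
python3 -c "
import pickle,cv2,numpy as np
p=pickle.load(open('w1.pkl','rb'))['pixels'][:,:,::-1]
z=lambda a:cv2.resize(a,None,fx=5,fy=5,interpolation=cv2.INTER_CUBIC)
cv2.imwrite('pics/w1c.png',np.hstack([z(p[105:225,112:217]),z(p[140:260,340:390])]))"
```

```text
(no output)
```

View pics/w1c.png

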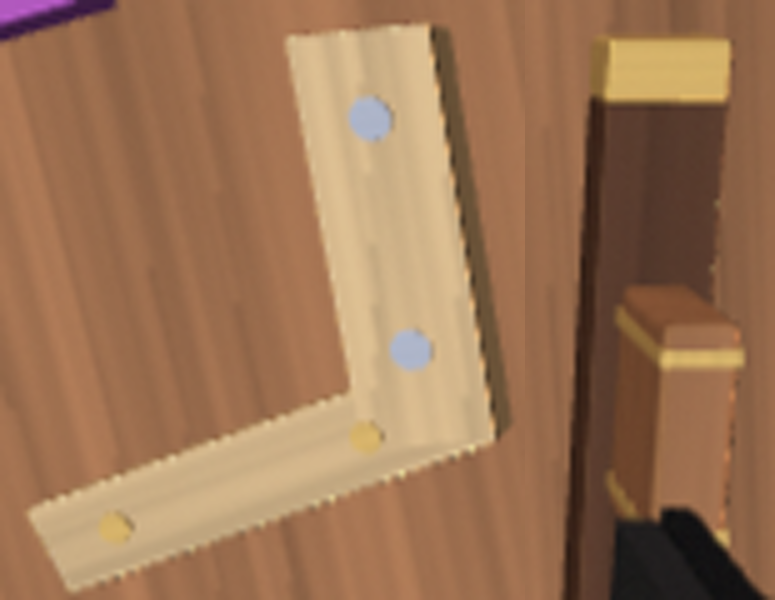

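```bash
python3 - <<'E'
from h import *
import pickle
c=pickle.load(open('w1.pkl','rb'))
n=lambda u,v,u0,v0:((u+.5)/5-.5+u0,(v+.5)/5-.5+v0)
a=lambda u,v,z=.02:world(c,n(u,v,112,105),z)[0]
b=lambda u,v,z=.02:world(c,n(u-525,v,340,140),z)[0]
L,Rr,C,T,Ti,I=a(290,38),a(431,25),a(496,440),a(72,592),a(28,512),a(352,392)
for k,v in dict(L=L,R=Rr,C=C,T=T,Ti=Ti,I=I).items(): print(k,v.round(4))
ang=lambda d:np.arctan2(d[1],d[0])
yp=ang(C-Rr)-np.pi/2; print("leg w,l",np.linalg.norm(L-Rr),np.linalg.norm(C-Rr),"arm",np.linalg.norm(T-C),np.linalg.norm(T-Ti),"pat yaw",yp,"theta",ang(T-C)-yp)
print("butt",b(606,40),b(730,40),"right edge",b(727,100),b(712,290), "left bottom edge",b(593,40,0),b(565,600,0))
print("rib",b(622,288),b(685,288),"top",b(660,350,.062),b(742,350,.062),"top end",b(660,367,.062))
d=b(565,600,0)-b(593,40,0); print("yaw bevel",ang(d)-np.pi/2, ang(b(712,290)-b(727,100))-np.pi/2)
E
```

```text
L [ 0.649  -0.2731  0.02  ]
R [ 0.6157 -0.2718  0.02  ]
C [ 0.6197 -0.1726  0.02  ]
T [ 0.7365 -0.1469  0.02  ]
Ti [ 0.7418 -0.1692  0.02  ]
I [ 0.653  -0.1892  0.02  ]
leg w,l 0.03333674658310222 0.0992583519351933 arm 0.11959357525024822 0.02294374465605746 pat yaw -0.04029615741750536 theta 0.25737177320066457
butt [ 0.43541326 -0.20515748  0.02      ] [ 0.40573847 -0.20139424  0.02      ] right edge [ 0.40698761 -0.18710109  0.02      ] [ 0.41251002 -0.1398622   0.02      ] left bottom edge [ 0.43413923 -0.20366233  0.        ] [ 0.45159203 -0.04923674  0.        ]
rib [ 0.43504301 -0.14323952  0.02      ] [ 0.41925525 -0.14123939  0.02      ] top [ 0.43693241 -0.13887334  0.062     ] [ 0.41852573 -0.13654205  0.062     ] top end [ 0.43713021 -0.1348596   0.062     ]
yaw bevel -0.11253995372766079 -0.11637569367240985
```

```bash
python3 -c "
from h import *
togo([.4294,-.1269,.037],np.pi-.114)"
```

```text
t 1.75 tcp [ 0.5284 -0.1648  0.2337] shift [-25.1 103.  196.7] turn [-0.    -0.    -0.013] F [ 0.8 -1.2  0.2] M [ 0.05  0.07 -0.01] w 1.001
```

Emit:
servo_tool(commands=[[[0.4, -10, 40, 20, 0, 0, -0.013], [0.4, -20, 80, 40, 0, 0, -0.013], [0.4, -25, 103, 75, 0, 0, -0.013], [0.4, -25, 103, 110, 0, 0, -0.013], [0.4, -25, 103, 140, 0, 0, -0.013]]])

```text
time_s: 2.25
tcp_pos: [0.4289, -0.1265, 0.093]
ee_rot: [[-0.112, -0.994, 0.001], [-0.994, 0.112, 0.0], [-0.0, -0.001, -1.0]]
wrist_force: [0.5, -0.5, 0.2]
gripper_width: 0.647
gripper_force: 0.0
```

```bash
python3 -c "
from h import *
togo([.4294,-.1269,.037],np.pi-.114)
c=r.capture('wrist'); cv2.imwrite('pics/w2.png',c['pixels'][:,:,::-1])"
```

```text
t 2.25 tcp [ 0.4289 -0.1265  0.093 ] shift [ 0.3 -0.5 56. ] turn [-0.001  0.     0.001] F [ 0.5 -0.5  0.2] M [ 0.01  0.03 -0.02] w 0.647
```

View pics/w2.png

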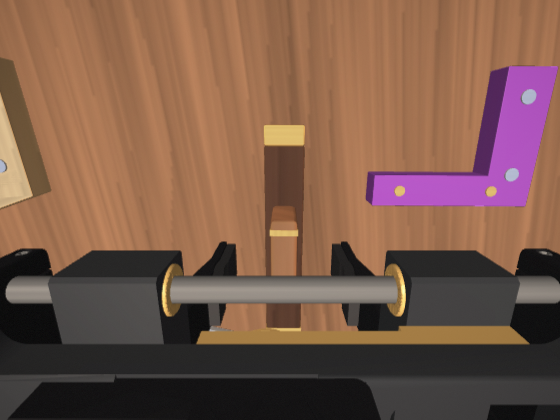

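Emit:
servo_tool(commands=[[[0.4, 0, 0, 28, 0, 0, 0], [0.4, 0, 0, 56, 0, 0, 0], [0.4, 0, 0, 56, 0, 0, 0], [1, 0, 0, 56, 0, 0, 0], [1, 0, 0, 56, 0, 0, 0]]])

```text
time_s: 2.8
tcp_pos: [0.4313, -0.1264, 0.0392]
ee_rot: [[-0.112, -0.994, 0.003], [-0.994, 0.112, -0.0], [-0.0, -0.003, -1.0]]
wrist_force: [-1.1, 1.2, 0.3]
gripper_width: 0.494
gripper_force: 0.0
```

Emit:
servo_tool(commands=[[[1, 0, 0, 0, 0, 0, 0], [1, 0, 0, 0, 0, 0, 0], [1, 0, 0, 0, 0, 0, 0], [1, 0, 0, 0, 0, 0, 0], [1, 0, 0, 0, 0, 0, 0]]])

```text
time_s: 3.3
tcp_pos: [0.4295, -0.1262, 0.038]
ee_rot: [[-0.112, -0.994, -0.001], [-0.994, 0.112, -0.0], [0.0, 0.001, -1.0]]
wrist_force: [-2.8, 0.7, 5.7]
gripper_width: 0.202
gripper_force: 29.9
```

```bash
cat >> h.py <<'E'
C=np.array([.6197,-.1726]); YP=-.0403
def pat(d,p,z,off=13.3,yaw=YP,C=C):
    "TCP for bevel with working face d mm short of datum and pivot at y=p mm of frame at C,yaw"
    v=np.array([-15-d,p-115-off])/1e3; c,s=np.cos(yaw),np.sin(yaw)
    togo([*(C+np.array([c*v[0]-s*v[1],s*v[0]+c*v[1]])),z],np.pi+yaw)
def where(off=13.3,yaw=YP,C=C):
    s=r.sense(); v=s["tcp_pos"][:2]-C; c,n=np.cos(yaw),np.sin(yaw); q=np.array([c*v[0]+n*v[1],-n*v[0]+c*v[1]])*1e3
    f=s["wrist_force"]; R=s["ee_rot"]
    print("d",(-15-q[0]).round(1),"p",(q[1]+115+off).round(1),"z",s["tcp_pos"][2].round(4),"yaw err",round(np.arctan2(-R[1,1],-R[0,1])-yaw,4),"F tool",(R.T@f).round(1),"M",(R.T@s["moment"]).round(2),"t",s["time_s"])
E
python3 -c "
from h import *
where()
pat(5,85,.050)"
```

```text
d 176.9 p 167.0 z 0.038 yaw err -0.0718 F tool [-0.4  2.8 -5.7] M [-0.77 -0.27  0.05] t 3.3
t 3.3 tcp [ 0.4295 -0.1262  0.038 ] shift [  69.4 -177.3  -12.1] turn [ 0.001 -0.    -0.072] F [-2.8  0.7  5.7] M [ 0.35  0.73 -0.05] w 0.202
```

Emit:
servo_tool(commands=[[[1, 0, 0, -12, 0, 0, 0], [1, 15, -30, -12, 0, 0, -0.02], [1, 35, -65, -12, 0, 0, -0.04], [1, 55, -100, -12, 0, 0, -0.06], [1, 69, -130, -12, 0, 0, -0.072]]])

```text
time_s: 3.8
tcp_pos: [0.5519, -0.2105, 0.0481]
ee_rot: [[-0.04, -0.999, -0.002], [-0.999, 0.04, 0.0], [-0.0, 0.002, -1.0]]
wrist_force: [0.5, 0.8, -4.8]
gripper_width: 0.207
gripper_force: 30.0
```

```bash
python3 -c "
from h import *
where()
pat(5,85,.038)"
```

```text
d 51.2 p 87.7 z 0.0481 yaw err -0.0001 F tool [-0.8 -0.4  4.8] M [-0.04  0.04 -0.03] t 3.8
t 3.8 tcp [ 0.5519 -0.2105  0.0481] shift [  2.7 -46.2  10.1] turn [ 0.002  0.    -0.   ] F [ 0.5  0.8 -4.8] M [-0.03  0.05  0.03] w 0.207
```

Emit:
servo_tool(commands=[[[1, 2, -15, 0, 0, 0, 0], [1, 2, -32, 0, 0, 0, 0], [1, 2, -46, 0, 0, 0, 0], [1, 2, -46, 5, 0, 0, 0], [1, 2, -46, 9, 0, 0, 0]]])

```text
time_s: 4.3
tcp_pos: [0.5955, -0.2127, 0.0385]
ee_rot: [[-0.041, -0.999, -0.004], [-0.999, 0.041, 0.001], [-0.001, 0.004, -1.0]]
wrist_force: [-0.8, -1.6, -3.5]
gripper_width: 0.205
gripper_force: 30.0
```

Emit:
servo_tool(commands=[[[1, 0, 0, 1, 0, 0, 0], [1, 0, 0, 1, 0, 0, 0], [1, 0, 0, 1, 0, 0, 0], [1, 0, 0, 1, 0, 0, 0], [1, 0, 0, 1, 0, 0, 0]]])

```text
time_s: 4.8
tcp_pos: [0.5969, -0.2132, 0.0396]
ee_rot: [[-0.04, -0.999, -0.0], [-0.999, 0.04, 0.0], [0.0, 0.0, -1.0]]
wrist_force: [-0.3, -0.1, -4.7]
gripper_width: 0.204
gripper_force: 30.0
```

```bash
python3 -c "
from h import *
where()
pat(5,85,.038)
c=r.capture('wrist'); w=c['pixels'][:,:,::-1]; c=r.capture('top'); t=cv2.resize(c['pixels'][150:270,225:345,::-1],(420,420),interpolation=cv2.INTER_CUBIC)
cv2.imwrite('pics/w3.png',np.hstack([w[:,100:480],t]))"
```

```text
d 6.1 p 86.9 z 0.0396 yaw err 0.0003 F tool [0.1 0.3 4.7] M [-0.17  0.09 -0.02] t 4.8
t 4.8 tcp [ 0.5969 -0.2132  0.0396] shift [ 1.9 -1.1  1.6] turn [ 0. -0.  0.] F [-0.3 -0.1 -4.7] M [-0.08  0.18  0.02] w 0.204
```

View pics/w3.png

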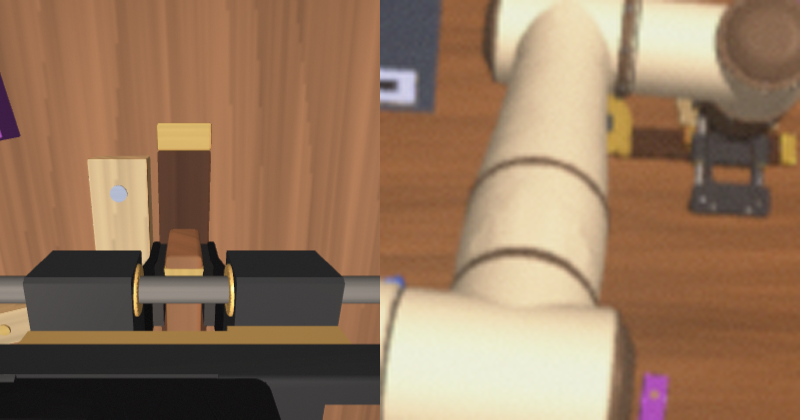

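Emit:
servo_tool(commands=[[[1, 7, 0, 0, 0, 0, 0], [1, 14, 0, 0, 0, 0, 0], [1, 21, 0, 0, 0, 0, 0], [1, 28, 0, 0, 0, 0, 0], [1, 35, 0, 0, 0, 0, 0]]])

```text
time_s: 5.4
tcp_pos: [0.5953, -0.2488, 0.0393]
ee_rot: [[-0.04, -0.999, -0.001], [-0.999, 0.04, 0.0], [-0.0, 0.001, -1.0]]
wrist_force: [-0.1, 0.8, -4.5]
gripper_width: 0.209
gripper_force: 30.0
```

Emit:
servo_tool(commands=[[[1, 6, 0, 0, 0, 0, 0], [1, 12, 0, 0, 0, 0, 0], [1, 18, 0, 0, 0, 0, 0], [1, 24, 0, 0, 0, 0, 0], [1, 28, 0, 0, 0, 0, 0]]])

```text
time_s: 5.9
tcp_pos: [0.5947, -0.2767, 0.0395]
ee_rot: [[-0.04, -0.999, 0.0], [-0.999, 0.04, -0.0], [0.0, -0.0, -1.0]]
wrist_force: [0.1, -0.1, -4.2]
gripper_width: 0.203
gripper_force: 30.0
```

```bash
python3 -c "
from h import *
where()"
```

```text
d 5.8 p 23.2 z 0.0395 yaw err -0.0 F tool [ 0.1 -0.1  4.2] M [-0.25 -0.13 -0.13] t 5.9
```

Emit:
servo_tool(commands=[[[1, 0, -1, 0, 0, 0, 0], [1, 0, -2, 0, 0, 0, 0], [1, 0, -3, 0, 0, 0, 0], [1, 0, -4, 0, 0, 0, 0], [1, 0, -4, 0, 0, 0, 0]]])

```text
time_s: 6.4
tcp_pos: [0.5991, -0.2761, 0.0396]
ee_rot: [[-0.04, -0.999, 0.0], [-0.999, 0.04, -0.0], [0.0, -0.0, -1.0]]
wrist_force: [0.4, 1.0, -4.8]
gripper_width: 0.207
gripper_force: 30.0
```

```bash
python3 -c "
from h import *
where()"
```

```text
d 1.4 p 24.0 z 0.0396 yaw err 0.0006 F tool [-1.  -0.3  4.8] M [-0.1   0.06  0.02] t 6.4
```

Emit:
servo_tool(commands=[[[1, 0, -0.3, 0, 0, 0, 0], [1, 0, -0.6, 0, 0, 0, 0], [1, 0, -0.9, 0, 0, 0, 0], [1, 0, -1.2, 0, 0, 0, 0], [1, 0, -1.2, 0, 0, 0, 0]]])

```text
time_s: 6.9
tcp_pos: [0.5998, -0.2762, 0.0395]
ee_rot: [[-0.04, -0.999, -0.0], [-0.999, 0.04, 0.0], [-0.0, 0.0, -1.0]]
wrist_force: [0.0, 0.8, -4.7]
gripper_width: 0.208
gripper_force: 30.0
```

Emit:
servo_tool(commands=[[[1, 0, -0.2, 0, 0, 0, 0], [1, 0, -0.4, 0, 0, 0, 0], [1, 0, -0.6, 0, 0, 0, 0], [1, 0, -0.6, 0, 0, 0, 0], [1, 0, -0.6, 0, 0, 0, 0]]])

```text
time_s: 7.4
tcp_pos: [0.6004, -0.2763, 0.0395]
ee_rot: [[-0.04, -0.999, -0.0], [-0.999, 0.04, 0.0], [-0.0, 0.0, -1.0]]
wrist_force: [-0.9, 0.3, -4.0]
gripper_width: 0.205
gripper_force: 30.0
```

```bash
python3 -c "
from h import *
where()"
```

```text
d 0.1 p 23.9 z 0.0395 yaw err 0.0003 F tool [-0.3  0.9  4. ] M [-0.39 -0.09 -0.17] t 7.4
```

Emit:
servo_tool(commands=[[[1, 0, -0.3, 0, 0, 0, 0], [1, 0, -0.6, 0, 0, 0, 0], [1, 0, -0.6, 0, 0, 0, 0], [1, 0, -0.6, 0, 0, 0, 0], [1, 0, -0.6, 0, 0, 0, 0]]])

```text
time_s: 7.9
tcp_pos: [0.6007, -0.2763, 0.0395]
ee_rot: [[-0.04, -0.999, -0.001], [-0.999, 0.04, 0.0], [-0.0, 0.001, -1.0]]
wrist_force: [-2.3, 0.1, -4.2]
gripper_width: 0.203
gripper_force: 30.0
```

Emit:
servo_tool(commands=[[[1, 2, 0, 0, 0, 0, 0], [1, 4, 0, 0, 0, 0, 0], [1, 6, 0, 0, 0, 0, 0], [1, 7, 0, 0, 0, 0, 0], [1, 7, 0, 0, 0, 0, 0]]])

```text
time_s: 8.4
tcp_pos: [0.6006, -0.2835, 0.0394]
ee_rot: [[-0.04, -0.999, -0.0], [-0.999, 0.04, 0.0], [-0.0, 0.0, -1.0]]
wrist_force: [-1.7, 2.0, -5.7]
gripper_width: 0.204
gripper_force: 30.0
```

```bash
python3 -c "
from h import *
where()"
```

```text
d -0.4 p 16.7 z 0.0394 yaw err 0.0001 F tool [-2.   1.7  5.7] M [-0.89 -0.24 -0.25] t 8.4
```

Emit:
servo_tool(commands=[[[1, 0.5, 0, 0, 0, 0, 0], [1, 1, 0, 0, 0, 0, 0], [1, 1.5, 0, 0, 0, 0, 0], [1, 2, 0, 0, 0, 0, 0], [1, 2, 0, 0, 0, 0, 0]]])

```text
time_s: 8.9
tcp_pos: [0.6005, -0.2854, 0.0395]
ee_rot: [[-0.04, -0.999, -0.0], [-0.999, 0.04, 0.0], [-0.0, 0.0, -1.0]]
wrist_force: [-3.0, 2.0, -5.5]
gripper_width: 0.207
gripper_force: 30.0
```

```bash
python3 -c "
from h import *
where()"
```

```text
d -0.4 p 14.9 z 0.0395 yaw err 0.0002 F tool [-1.9  3.1  5.5] M [-0.95 -0.48 -0.27] t 8.9
```

Emit:
servo_tool(commands=[[[1, 0.4, 0, 0, 0, 0, 0], [1, 0.8, 0, 0, 0, 0, 0], [1, 1.2, 0, 0, 0, 0, 0], [1, 1.2, 0, 0, 0, 0, 0], [1, 1.2, 0, 0, 0, 0, 0]]])

```text
time_s: 9.4
tcp_pos: [0.6005, -0.2865, 0.0395]
ee_rot: [[-0.04, -0.999, -0.0], [-0.999, 0.04, 0.0], [-0.0, 0.0, -1.0]]
wrist_force: [-3.0, 2.5, -5.7]
gripper_width: 0.202
gripper_force: 30.0
```

Emit:
servo_tool(commands=[[[1, 0.3, 0, 0, 0, 0, 0], [1, 0.6, 0, 0, 0, 0, 0], [1, 0.6, 0, 0, 0, 0, 0], [1, 0.6, 0, 0, 0, 0, 0], [1, 0.6, 0, 0, 0, 0, 0]]])

```text
time_s: 9.9
tcp_pos: [0.6005, -0.2866, 0.0394]
ee_rot: [[-0.04, -0.999, -0.001], [-0.999, 0.04, 0.001], [-0.001, 0.001, -1.0]]
wrist_force: [-4.2, 3.9, -5.5]
gripper_width: 0.204
gripper_force: 30.0
```

```bash
python3 -c "
from h import *
where()"
```

```text
d -0.4 p 13.6 z 0.0394 yaw err 0.0003 F tool [-3.7  4.4  5.5] M [-1.09 -1.23 -0.26] t 9.9
```

Emit:
servo_tool(commands=[[[1, 0.3, 0, 0, 0, 0, 0], [1, 0.6, 0, 0, 0, 0, 0], [1, 0.6, 0, 0, 0, 0, 0], [1, 0.6, 0, 0, 0, 0, 0], [1, 0.6, 0, 0, 0, 0, 0]]])

```text
time_s: 10.4
tcp_pos: [0.6005, -0.2867, 0.0392]
ee_rot: [[-0.04, -0.999, -0.001], [-0.999, 0.04, 0.001], [-0.001, 0.001, -1.0]]
wrist_force: [-2.9, 6.0, -4.3]
gripper_width: 0.2
gripper_force: 30.0
```

```bash
python3 -c "
from h import *
where()
c=r.capture('wrist'); w=c['pixels'][:,:,::-1]; c=r.capture('scene'); g=[.62,-.15,.02]; u,v=proj(c,g)[0].astype(int); print(u,v)
t=cv2.resize(c['pixels'][v-50:v+50,u-50:u+50,::-1],(420,420),interpolation=cv2.INTER_CUBIC)
cv2.imwrite('pics/w4.png',np.hstack([w[:,100:480],t]))"
```

```text
d -0.4 p 13.5 z 0.0392 yaw err 0.0003 F tool [-5.9  3.1  4.3] M [-1.03 -1.76 -0.26] t 10.4
241 216
```

View pics/w4.png

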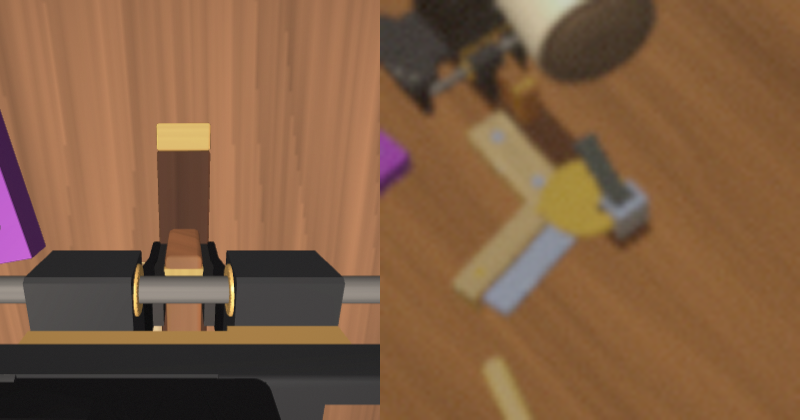

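Emit:
servo_tool(commands=[[[1, 0, 0, 0.5, 0, 0, 0], [1, 0, 0, 0.8, 0, 0, 0], [0.6, 0, 0, 0.8, 0, 0, 0], [0.6, 0, 0, 0.8, 0, 0, 0], [0.6, 0, 0, 0.8, 0, 0, 0]]])

```text
time_s: 11.0
tcp_pos: [0.6032, -0.289, 0.0408]
ee_rot: [[-0.04, -0.999, 0.006], [-0.999, 0.04, -0.002], [0.002, -0.006, -1.0]]
wrist_force: [0.0, -0.5, 0.4]
gripper_width: 0.366
gripper_force: 0.0
```

```bash
python3 -c "
from h import *
where()"
```

```text
d -3.2 p 11.4 z 0.0408 yaw err 0.0005 F tool [ 0.5 -0.1 -0.4] M [-0.13 -0.05  0.01] t 11.0
```

Emit:
servo_tool(commands=[[[0.6, 0, 0, -15, 0, 0, 0], [0.6, 0, 0, -40, 0, 0, 0], [0.8, 0, 0, -70, 0, 0, 0], [1, 0, 0, -70, 0, 0, 0], [1, 0, 0, -70, 0, 0, 0]]])

```text
time_s: 11.5
tcp_pos: [0.6018, -0.2882, 0.1113]
ee_rot: [[-0.04, -0.999, 0.005], [-0.999, 0.04, -0.001], [0.001, -0.005, -1.0]]
wrist_force: [-0.2, 0.3, -0.8]
gripper_width: 0.211
gripper_force: 0.0
```

```bash
python3 -c "
from h import *
togo([.6072,-.1705,.108],np.pi+YP)
c=r.capture('wrist'); w=c['pixels'][:,:,::-1]; c=r.capture('scene'); u,v=proj(c,[.62,-.15,.02])[0].astype(int)
t=cv2.resize(c['pixels'][v-50:v+50,u-50:u+50,::-1],(420,420),interpolation=cv2.INTER_CUBIC)
cv2.imwrite('pics/w5.png',np.hstack([w[:,100:480],t]))"
```

```text
t 11.5 tcp [ 0.6018 -0.2882  0.1113] shift [-117.8   -0.6    3.2] turn [-0.005 -0.001  0.   ] F [-0.2  0.3 -0.8] M [0.07 0.14 0.01] w 0.211
```

View pics/w5.png

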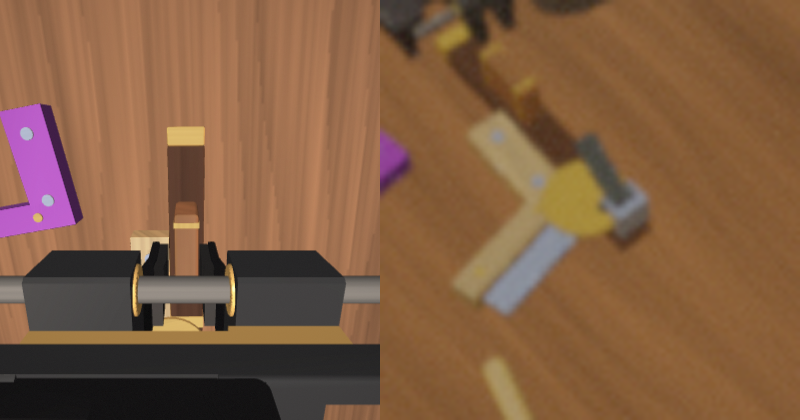

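Emit:
servo_tool(commands=[[[1, -30, 0, 0, 0, 0, 0], [1, -60, 0, 0, 0, 0, 0], [1, -90, 0, 0, 0, 0, 0], [1, -115, 0, 0, 0, 0, 0], [1, -119, 0, 2, 0, 0, 0]]])

```text
time_s: 12.1
tcp_pos: [0.6053, -0.1665, 0.1061]
ee_rot: [[-0.037, -0.999, -0.001], [-0.999, 0.037, 0.0], [-0.0, 0.001, -1.0]]
wrist_force: [0.2, 0.4, -0.3]
gripper_width: 0.006
gripper_force: 0.0
```

Emit:
servo_tool(commands=[[[1, 0, 0, 6, 0, 0, 0], [1, 0, 0, 10, 0, 0, 0], [1, 0, 0, 14, 0, 0, 0], [1, 0, 0, 14, 0, 0, 0], [1, 0, 0, 14, 0, 0, 0]]])

```text
time_s: 12.6
tcp_pos: [0.6051, -0.1695, 0.0924]
ee_rot: [[-0.041, -0.999, -0.001], [-0.999, 0.041, 0.0], [-0.0, 0.001, -1.0]]
wrist_force: [-0.9, 0.3, -0.2]
gripper_width: 0.001
gripper_force: 0.0
```

```bash
python3 -c "
from h import *
togo([.6072,-.1705,.060],np.pi+YP)"
```

```text
t 12.6 tcp [ 0.6051 -0.1695  0.0924] shift [ 0.9 -2.1 32.4] turn [ 0.001  0.    -0.001] F [-0.9  0.3 -0.2] M [0.01 0.13 0.01] w 0.001
```

Emit:
servo_tool(commands=[[[1, 0, -2, 3, 0, 0, 0], [1, 0, -2, 6, 0, 0, 0], [1, 0, -2, 9, 0, 0, 0], [1, 0, -2, 12, 0, 0, 0], [1, 0, -2, 15, 0, 0, 0]]])

```text
time_s: 13.1
tcp_pos: [0.6077, -0.1689, 0.0779]
ee_rot: [[-0.04, -0.999, 0.001], [-0.999, 0.04, -0.0], [-0.0, -0.001, -1.0]]
wrist_force: [-0.4, -0.6, 2.8]
gripper_width: 0.007
gripper_force: 1.6
```

Emit:
servo_tool(commands=[[[1, 0, 0, 3, 0, 0, 0], [1, 0, 0, 6, 0, 0, 0], [1, 0, 0, 9, 0, 0, 0], [1, 0, 0, 12, 0, 0, 0], [1, 0, 0, 14, 0, 0, 0]]])

```text
time_s: 13.6
tcp_pos: [0.6071, -0.1689, 0.0631]
ee_rot: [[-0.04, -0.999, -0.001], [-0.999, 0.04, 0.0], [-0.0, 0.001, -1.0]]
wrist_force: [0.2, -0.1, 2.9]
gripper_width: 0.006
gripper_force: 1.6
```

```bash
python3 -c "
from h import *
togo([.6072,-.1705,.060],np.pi+YP)"
```

```text
t 13.6 tcp [ 0.6071 -0.1689  0.0631] shift [ 1.6 -0.2  3.1] turn [0.001 0.    0.   ] F [ 0.2 -0.1  2.9] M [-0.27  0.04 -0.08] w 0.006
```

Emit:
servo_tool(commands=[[[1, 0, 0, 0.8, 0, 0, 0], [1, 0, 0, 1.6, 0, 0, 0], [1, 0, 0, 2.4, 0, 0, 0], [1, 0, 0, 3, 0, 0, 0], [1, 0, 0, 3, 0, 0, 0]]])

```text
time_s: 14.1
tcp_pos: [0.6073, -0.1689, 0.0607]
ee_rot: [[-0.04, -0.999, -0.0], [-0.999, 0.04, 0.0], [-0.0, 0.0, -1.0]]
wrist_force: [-0.8, -1.1, 1.0]
gripper_width: 0.006
gripper_force: 0.6
```

Emit:
servo_tool(commands=[[[1, 0, 0, 0.7, 0, 0, 0], [1, 0, 0, 1.4, 0, 0, 0], [1, 0, 0, 2, 0, 0, 0], [1, 0, 0, 2, 0, 0, 0], [1, 0, 0, 2, 0, 0, 0]]])

```text
time_s: 14.6
tcp_pos: [0.6077, -0.169, 0.0603]
ee_rot: [[-0.039, -0.999, 0.001], [-0.999, 0.039, -0.0], [0.0, -0.001, -1.0]]
wrist_force: [-2.5, 0.9, 8.4]
gripper_width: 0.005
gripper_force: 4.2
```

Emit:
servo_tool(commands=[[[1, 0, 0, 0.6, 0, 0, 0], [1, 0, 0, 1.2, 0, 0, 0], [1, 0, 0, 1.2, 0, 0, 0], [1, 0, 0, 1.2, 0, 0, 0], [1, 0, 0, 1.2, 0, 0, 0]]])

```text
time_s: 15.1
tcp_pos: [0.6079, -0.169, 0.0602]
ee_rot: [[-0.039, -0.999, 0.002], [-0.999, 0.039, -0.001], [0.001, -0.002, -1.0]]
wrist_force: [-3.4, 2.0, 11.6]
gripper_width: 0.003
gripper_force: 6.3
```

Emit:
servo_tool(commands=[[[1, 0, 0, -6, 0, 0, 0], [1, 0, 0, -20, 0, 0, 0], [1, 0, 0, -50, 0, 0, 0], [1, 0, 0, -95, 0, 0, 0], [1, 0, 0, -140, 0, 0, 0]]])

```text
time_s: 15.6
tcp_pos: [0.607, -0.1689, 0.1989]
ee_rot: [[-0.04, -0.999, -0.001], [-0.999, 0.04, 0.0], [0.0, 0.001, -1.0]]
wrist_force: [0.3, 1.0, 0.7]
gripper_width: 0.003
gripper_force: 0.0
```

```bash
python3 -c "
from h import *
togo([.6,-.2867,.2],np.pi+YP)
togo([.6,.12,.25],np.pi-.06)"
```

```text
t 15.6 tcp [ 0.607  -0.1689  0.1989] shift [118.    2.3  -1.1] turn [ 0.001 -0.     0.   ] F [0.3 1.  0.7] M [-0.05 -0.06 -0.01] w 0.003
t 15.6 tcp [ 0.607  -0.1689  0.1989] shift [-288.4   18.6  -51.1] turn [ 0.001 -0.     0.02 ] F [0.3 1.  0.7] M [-0.05 -0.06 -0.01] w 0.003
```

Emit:
servo_tool(commands=[[[0.8, -45, 2, -8, 0, 0, 0], [0.6, -90, 4, -16, 0, 0, 0], [0.6, -135, 6, -24, 0, 0, 0], [0.6, -180, 8, -32, 0, 0, 0], [0.6, -225, 10, -40, 0, 0, 0]]])

```text
time_s: 16.1
tcp_pos: [0.6062, 0.0581, 0.2385]
ee_rot: [[-0.04, -0.999, 0.001], [-0.999, 0.04, 0.0], [-0.0, -0.001, -1.0]]
wrist_force: [0.8, -0.0, 0.1]
gripper_width: 0.356
gripper_force: 0.0
```

Emit:
servo_tool(commands=[[[0.6, -45, 2, 0, 0, 0, 0], [0.6, -90, 4, 0, 0, 0, 0], [0.6, -135, 6, 0, 0, 0, 0], [0.6, -180, 8, 0, 0, 0, 0], [0.6, -225, 10, 0, 0, 0, 0]]])

```text
time_s: 16.6
tcp_pos: [0.6051, 0.2834, 0.2381]
ee_rot: [[-0.04, -0.999, 0.0], [-0.999, 0.04, 0.0], [-0.0, -0.0, -1.0]]
wrist_force: [-0.5, 0.2, -0.1]
gripper_width: 0.399
gripper_force: 0.0
```

Emit:
servo_tool(commands=[[[0.6, 0, 0, 0, 0, 0, 0], [0.6, 0, 0, 0, 0, 0, 0], [0.6, 0, 0, 0, 0, 0, 0], [0.6, 0, 0, 0, 0, 0, 0], [0.6, 0, 0, 0, 0, 0, 0]]])

```text
time_s: 17.1
tcp_pos: [0.6057, 0.2803, 0.238]
ee_rot: [[-0.042, -0.999, 0.0], [-0.999, 0.042, 0.0], [-0.0, -0.0, -1.0]]
wrist_force: [-0.2, 0.1, -0.5]
gripper_width: 0.396
gripper_force: 0.0
```

```bash
python3 -c "
from h import *
import pickle
c=r.capture('wrist'); t=r.capture('top'); s=r.capture('scene'); pickle.dump((c,t,s),open('w2.pkl','wb'))
q=proj(c,[[.654,.21,.02],[.65,.107,.02],[.725,.288,.02],[.62,-.17,.02]]); print(q.round(0)); togo([.6,.28,.24],np.pi)
p=c['pixels'].copy(); m=(p.min(2)>150).astype(np.uint8); n,l,st,_=cv2.connectedComponentsWithStats(m); print([x for x in st.tolist() if x[4]>100])"
```

```text
[[ 241.  133.]
 [ 237.   37.]
 [ 191.  199.]
 [ 245. -329.]]
t 17.25 tcp [0.6056 0.2808 0.2378] shift [ 1.   5.5 -2.2] turn [-0.     0.    -0.041] F [ 0.5 -0.5  0.8] M [ 0.04  0.1  -0.01] w 0.399
[[0, 0, 560, 420, 226161], [179, 38, 73, 165, 3208], [0, 96, 43, 161, 3423], [410, 225, 52, 37, 1127], [244, 314, 90, 17, 751], [451, 405, 29, 15, 362]]
```

```bash
python3 -c "
import pickle,cv2,numpy as np
c,t,s=pickle.load(open('w2.pkl','rb'))
p=c['pixels'][:,:,::-1]
z=lambda a:cv2.resize(a,None,fx=5,fy=5,interpolation=cv2.INTER_CUBIC)
cv2.imwrite('pics/f1.png',np.hstack([z(p[30:150,205:265]),z(p[95:215,170:265])]))"
```

```text
(no output)
```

View pics/f1.png

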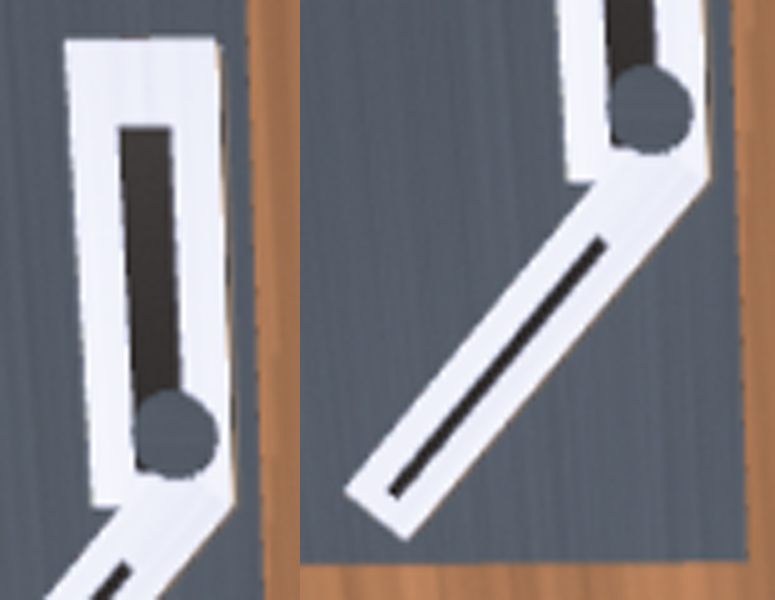

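```bash
python3 - <<'E'
from h import *
import pickle
c=pickle.load(open('w2.pkl','rb'))[0]
n=lambda u,v,u0,v0:((u+.5)/5-.5+u0,(v+.5)/5-.5+v0)
a=lambda u,v,z=.02:world(c,n(u,v,205,30),z)[0]
b=lambda u,v,z=.02:world(c,n(u-300,v,170,95),z)[0]
L,R,C1,C2,LC,T,Ti=a(66,40),a(217,38),a(234,505),b(710,180),a(93,507),b(405,540),b(345,488)
for k,v in dict(L=L,R=R,C1=C1,C2=C2,LC=LC,T=T,Ti=Ti).items(): print(k,v.round(4))
ang=lambda d:np.arctan2(d[1],d[0]); N=np.linalg.norm
y=ang(C1-R)-np.pi/2; y2=ang(LC-L)-np.pi/2
print(N(L-R),N(C1-R),N(T-C2),N(T-Ti),"yaw",y,y2,"bar",ang(T-C2)-y)
togo([.6003,-.2867,.12],np.pi+YP)
E
```

```text
L [0.6717 0.1065 0.02  ]
R [0.6382 0.1075 0.02  ]
C1 [0.6414 0.2074 0.02  ]
C2 [0.6412 0.2074 0.02  ]
LC [0.6754 0.2065 0.02  ]
T [0.7258 0.2933 0.02  ]
Ti [0.7393 0.2791 0.02  ]
0.03354283276109514 0.09997936160274151 0.12057812745213006 0.019623316127907017 yaw -0.03271190388313161 -0.03668533959341458 bar 0.8256130405654951
t 17.25 tcp [0.6056 0.2808 0.2378] shift [567.2 -18.  117.7] turn [-0.     0.    -0.001] F [ 0.5 -0.5  0.8] M [ 0.04  0.1  -0.01] w 0.399
```

Emit:
servo_tool(commands=[[[0.5, 48, -1, 0, 0, 0, 0], [0.5, 96, -3, 0, 0, 0, 0], [0.5, 144, -4, 0, 0, 0, 0], [0.5, 192, -6, 0, 0, 0, 0], [0.5, 240, -8, 0, 0, 0, 0]]])

```text
time_s: 17.75
tcp_pos: [0.6035, 0.0393, 0.2379]
ee_rot: [[-0.04, -0.999, 0.001], [-0.999, 0.04, 0.0], [-0.0, -0.001, -1.0]]
wrist_force: [1.4, -0.6, 0.4]
gripper_width: 0.5
gripper_force: 0.0
```

Emit:
servo_tool(commands=[[[0.5, 48, -1, 0, 0, 0, 0], [0.5, 96, -3, 0, 0, 0, 0], [0.5, 144, -4, 0, 0, 0, 0], [0.5, 192, -6, 0, 0, 0, 0], [0.5, 240, -8, 0, 0, 0, 0]]])

```text
time_s: 18.25
tcp_pos: [0.6018, -0.2009, 0.2379]
ee_rot: [[-0.04, -0.999, 0.001], [-0.999, 0.04, -0.0], [0.0, -0.001, -1.0]]
wrist_force: [1.2, -0.4, 0.7]
gripper_width: 0.499
gripper_force: 0.0
```

Emit:
servo_tool(commands=[[[0.5, 45, -2, 0, 0, 0, 0], [0.5, 80, -2, 30, 0, 0, 0], [0.5, 86, -2, 70, 0, 0, 0], [0.5, 86, -2, 105, 0, 0, 0], [0.5, 86, -2, 115, 0, 0, 0]]])

```text
time_s: 18.75
tcp_pos: [0.5977, -0.2848, 0.1178]
ee_rot: [[-0.042, -0.999, -0.008], [-0.999, 0.042, 0.003], [-0.003, 0.008, -1.0]]
wrist_force: [-1.4, 0.4, 0.2]
gripper_width: 0.503
gripper_force: 0.0
```

```bash
python3 -c "
from h import *
togo([.6003,-.2867,.038],np.pi+YP)"
```

```text
t 18.75 tcp [ 0.5977 -0.2848  0.1178] shift [ 2.  -3.3 79.8] turn [ 0.008  0.003 -0.002] F [-1.4  0.4  0.2] M [-0.01  0.12  0.01] w 0.503
```

Emit:
servo_tool(commands=[[[0.5, 0, 0, 15, 0, 0, 0], [0.5, 0, 0, 30, 0, 0, 0], [0.5, 0, 0, 30, 0, 0, 0], [0.5, 0, 0, 30, 0, 0, 0], [0.5, 0, 0, 30, 0, 0, 0]]])

```text
time_s: 19.25
tcp_pos: [0.6019, -0.2849, 0.0944]
ee_rot: [[-0.039, -0.999, 0.003], [-0.999, 0.039, -0.001], [0.001, -0.003, -1.0]]
wrist_force: [-0.5, -0.3, -0.1]
gripper_width: 0.503
gripper_force: 0.0
```

```bash
python3 -c "
from h import *
togo([.6003,-.2867,.038],np.pi+YP)"
```

```text
t 19.25 tcp [ 0.6019 -0.2849  0.0944] shift [ 1.8  1.6 56.4] turn [-0.003 -0.001  0.001] F [-0.5 -0.3 -0.1] M [0.02 0.07 0.01] w 0.503
```

Emit:
servo_tool(commands=[[[0.5, 1, 1.5, 20, 0, 0, 0], [0.5, 2, 1.5, 40, 0, 0, 0], [0.5, 2, 1.5, 56, 0, 0, 0], [0.5, 2, 1.5, 56, 0, 0, 0], [0.5, 2, 1.5, 56, 0, 0, 0]]])

```text
time_s: 19.75
tcp_pos: [0.5999, -0.2869, 0.0377]
ee_rot: [[-0.039, -0.999, 0.001], [-0.999, 0.039, -0.001], [0.001, -0.001, -1.0]]
wrist_force: [0.2, -0.8, 0.3]
gripper_width: 0.497
gripper_force: 0.0
```

Emit:
servo_tool(commands=[[[1, 0, 0, 0, 0, 0, 0], [1, 0, 0, 0, 0, 0, 0], [1, 0, 0, 0, 0, 0, 0], [1, 0, 0, 0, 0, 0, 0], [1, 0, 0, 0, 0, 0, 0]]])

```text
time_s: 20.25
tcp_pos: [0.5999, -0.2868, 0.0372]
ee_rot: [[-0.039, -0.999, 0.002], [-0.999, 0.039, -0.001], [0.001, -0.002, -1.0]]
wrist_force: [1.4, 0.5, 2.0]
gripper_width: 0.203
gripper_force: 30.0
```

```bash
python3 -c "
from h import *
where()"
```

```text
d 0.2 p 13.4 z 0.0372 yaw err 0.0008 F tool [-0.5 -1.4 -2. ] M [ 0.13 -0.05 -0.06] t 20.25
```

Emit:
servo_tool(commands=[[[1, -1, 6, -1, 0, 0, 0], [1, -3, 15, -2, 0, 0, 0], [1, -6, 30, -6, 0, 0, 0], [1, -8, 40, -20, 0, 0, 0], [1, -8, 45, -45, 0, 0, 0]]])

```text
time_s: 20.75
tcp_pos: [0.5491, -0.2753, 0.0781]
ee_rot: [[-0.041, -0.999, -0.011], [-0.999, 0.041, 0.004], [-0.003, 0.011, -1.0]]
wrist_force: [0.6, -0.7, -5.0]
gripper_width: 0.203
gripper_force: 30.0
```

```bash
cat >> h.py <<'E'
CF=np.array([.6413,.2074]); F=dict(C=CF)
E
python3 -c "
from h import *
where(**F); pat(30,97,.08,**F)"
```

```text
d 57.7 p -357.8 z 0.0781 yaw err -0.0011 F tool [ 0.7 -0.7  4.9] M [-0.02  0.2  -0.02] t 20.75
t 20.75 tcp [ 0.5491 -0.2753  0.0781] shift [-454.8  -27.2   -0.6] turn [ 0.011  0.003 -0.001] F [ 0.6 -0.7 -5. ] M [-0.2   0.03  0.02] w 0.203
```

Emit:
servo_tool(commands=[[[1, -25, 0, 0, 0, 0, 0], [1, -60, 0, 0, 0, 0, 0], [1, -95, 0, 0, 0, 0, 0], [1, -130, 0, 0, 0, 0, 0], [1, -165, 0, 0, 0, 0, 0]]])

```text
time_s: 21.25
tcp_pos: [0.5583, -0.1109, 0.0802]
ee_rot: [[-0.041, -0.999, -0.005], [-0.999, 0.041, 0.0], [-0.0, 0.005, -1.0]]
wrist_force: [0.4, 0.4, -5.4]
gripper_width: 0.201
gripper_force: 30.0
```

Emit:
servo_tool(commands=[[[1, -35, 0, 0, 0, 0, 0], [1, -70, 0, 0, 0, 0, 0], [1, -105, 0, 0, 0, 0, 0], [1, -140, 0, 0, 0, 0, 0], [1, -170, 0, 0, 0, 0, 0]]])

```text
time_s: 21.75
tcp_pos: [0.5653, 0.0587, 0.0802]
ee_rot: [[-0.04, -0.999, -0.005], [-0.999, 0.04, -0.001], [0.001, 0.005, -1.0]]
wrist_force: [0.3, 0.0, -5.4]
gripper_width: 0.202
gripper_force: 30.0
```

Emit:
servo_tool(commands=[[[1, -35, 0, 0, 0, 0, 0], [1, -70, 0, 0, 0, 0, 0], [1, -100, 0, 0, 0, 0, 0], [1, -118, 0, 0, 0, 0, 0], [1, -120, 0, 0, 0, 0, 0]]])

```text
time_s: 22.25
tcp_pos: [0.5714, 0.179, 0.0805]
ee_rot: [[-0.038, -0.999, -0.002], [-0.999, 0.038, -0.001], [0.001, 0.002, -1.0]]
wrist_force: [-1.2, -0.8, -5.2]
gripper_width: 0.201
gripper_force: 30.0
```

```bash
python3 -c "
from h import *
where(**F); pat(30,97,.045,**F)"
```

```text
d 53.7 p 97.1 z 0.0805 yaw err 0.0025 F tool [0.8 1.2 5.2] M [-0.19  0.14 -0.03] t 22.25
t 22.25 tcp [0.5714 0.179  0.0805] shift [  0.1 -23.7  35.5] turn [ 0.002 -0.001  0.002] F [-1.2 -0.8 -5.2] M [-0.13  0.19  0.03] w 0.201
```

Emit:
servo_tool(commands=[[[1, 0, -8, 12, 0, 0, 0], [1, 0, -18, 24, 0, 0, 0], [1, 0, -28, 37, 0, 0, 0], [1, 0, -38, 37, 0, 0, 0], [1, 0, -46, 37, 0, 0, 0]]])

```text
time_s: 22.75
tcp_pos: [0.6198, 0.1748, 0.0434]
ee_rot: [[-0.041, -0.999, -0.001], [-0.999, 0.041, -0.001], [0.001, 0.001, -1.0]]
wrist_force: [-0.2, -0.4, -4.9]
gripper_width: 0.205
gripper_force: 30.0
```

Emit:
servo_tool(commands=[[[1, 0, 0, 1, 0, 0, 0], [1, 0, 0, 2, 0, 0, 0], [1, 0, 0, 2, 0, 0, 0], [1, 0, 0, 2, 0, 0, 0], [1, 0, 0, 2, 0, 0, 0]]])

```text
time_s: 23.25
tcp_pos: [0.6185, 0.1761, 0.0429]
ee_rot: [[-0.04, -0.999, 0.0], [-0.999, 0.04, 0.0], [-0.0, -0.0, -1.0]]
wrist_force: [0.0, -0.0, -5.2]
gripper_width: 0.207
gripper_force: 30.0
```

```bash
python3 -c "
from h import *
where(**F)
r.capture('wrist')"
```

```text
d 6.5 p 96.1 z 0.0429 yaw err 0.0006 F tool [ 0.  -0.   5.2] M [-0.11  0.15  0.01] t 23.25
```

Emit:
servo_tool(commands=[[[1, 0, 0, 1, 0, 0, 0], [1, 0, 0, 2, 0, 0, 0], [1, 0, 0, 3, 0, 0, 0], [1, 0, 0, 4, 0, 0, 0], [1, 0, 0, 4, 0, 0, 0]]])

```text
time_s: 23.8
tcp_pos: [0.6186, 0.1758, 0.0383]
ee_rot: [[-0.04, -0.999, -0.0], [-0.999, 0.04, -0.0], [0.0, 0.0, -1.0]]
wrist_force: [0.5, -1.1, -6.0]
gripper_width: 0.207
gripper_force: 30.0
```

```bash
python3 -c "
from h import *
where(**F)"
```

```text
d 6.5 p 95.8 z 0.0383 yaw err 0.0003 F tool [ 1.1 -0.6  6. ] M [-0.13  0.16  0.01] t 23.8
```

Emit:
servo_tool(commands=[[[1, 7, 0, 0, 0, 0, 0], [1, 14, 0, 0, 0, 0, 0], [1, 21, 0, 0, 0, 0, 0], [1, 28, 0, 0, 0, 0, 0], [1, 35, 0, 0, 0, 0, 0]]])

```text
time_s: 24.3
tcp_pos: [0.6177, 0.1406, 0.0389]
ee_rot: [[-0.04, -0.999, 0.001], [-0.999, 0.04, 0.001], [-0.001, -0.001, -1.0]]
wrist_force: [-0.9, 1.8, -6.0]
gripper_width: 0.204
gripper_force: 30.0
```

Emit:
servo_tool(commands=[[[1, 7, 0, 0, 0, 0, 0], [1, 14, 0, 0, 0, 0, 0], [1, 21, 0, 0, 0, 0, 0], [1, 28, 0, 0, 0, 0, 0], [1, 35, 0, 0, 0, 0, 0]]])

```text
time_s: 24.8
tcp_pos: [0.6158, 0.1053, 0.0385]
ee_rot: [[-0.04, -0.999, -0.0], [-0.999, 0.04, -0.0], [0.0, 0.0, -1.0]]
wrist_force: [0.4, 1.8, -4.9]
gripper_width: 0.204
gripper_force: 30.0
```

Emit:
servo_tool(commands=[[[1, 0, -1, 0, 0, 0, 0], [1, 0, -2, 0, 0, 0, 0], [1, 0, -3, 0, 0, 0, 0], [1, 0, -4, 0, 0, 0, 0], [1, 0, -4, 0, 0, 0, 0]]])

```text
time_s: 25.3
tcp_pos: [0.6201, 0.106, 0.0385]
ee_rot: [[-0.04, -0.999, 0.0], [-0.999, 0.04, -0.0], [0.0, -0.0, -1.0]]
wrist_force: [-0.2, 0.5, -5.4]
gripper_width: 0.207
gripper_force: 30.0
```

```bash
python3 -c "
from h import *
where(**F)"
```

```text
d 2.1 p 26.1 z 0.0385 yaw err 0.0005 F tool [-0.5  0.2  5.4] M [-0.15  0.06  0.02] t 25.3
```

Bar is swinging. Now seat the stock on the datum.

Emit:
servo_tool(commands=[[[1, 1, -0.4, 0, 0, 0, 0], [1, 2, -0.8, 0, 0, 0, 0], [1, 3, -1.2, 0, 0, 0, 0], [1, 4, -1.6, 0, 0, 0, 0], [1, 4, -1.6, 0, 0, 0, 0]]])

```text
time_s: 25.8
tcp_pos: [0.6214, 0.1016, 0.0386]
ee_rot: [[-0.04, -0.999, 0.0], [-0.999, 0.04, 0.0], [-0.0, -0.0, -1.0]]
wrist_force: [-0.1, 2.0, -5.1]
gripper_width: 0.202
gripper_force: 30.0
```

Emit:
servo_tool(commands=[[[1, 0.5, -0.2, 0, 0, 0, 0], [1, 1, -0.4, 0, 0, 0, 0], [1, 1.5, -0.6, 0, 0, 0, 0], [1, 2, -0.8, 0, 0, 0, 0], [1, 2, -0.8, 0, 0, 0, 0]]])

```text
time_s: 26.3
tcp_pos: [0.622, 0.0996, 0.0385]
ee_rot: [[-0.04, -0.999, -0.0], [-0.999, 0.04, -0.0], [0.0, 0.0, -1.0]]
wrist_force: [0.8, 1.2, -5.9]
gripper_width: 0.202
gripper_force: 30.0
```

```bash
python3 -c "
from h import *
where(**F)"
```

```text
d -0.1 p 19.8 z 0.0385 yaw err 0.0002 F tool [-1.2 -0.7  5.9] M [-0.11 -0.1  -0.13] t 26.3
```

Emit:
servo_tool(commands=[[[1, 0.5, -0.3, 0, 0, 0, 0], [1, 1, -0.6, 0, 0, 0, 0], [1, 1.5, -0.8, 0, 0, 0, 0], [1, 2, -0.8, 0, 0, 0, 0], [1, 2, -0.8, 0, 0, 0, 0]]])

```text
time_s: 26.8
tcp_pos: [0.6225, 0.0977, 0.0385]
ee_rot: [[-0.04, -0.999, -0.001], [-0.999, 0.04, -0.0], [0.0, 0.001, -1.0]]
wrist_force: [-0.8, 1.7, -5.0]
gripper_width: 0.205
gripper_force: 30.0
```

Emit:
servo_tool(commands=[[[1, 0.4, -0.2, 0, 0, 0, 0], [1, 0.8, -0.4, 0, 0, 0, 0], [1, 1.2, -0.6, 0, 0, 0, 0], [1, 1.5, -0.6, 0, 0, 0, 0], [1, 1.5, -0.6, 0, 0, 0, 0]]])

```text
time_s: 27.3
tcp_pos: [0.6226, 0.0961, 0.0383]
ee_rot: [[-0.04, -0.999, -0.002], [-0.999, 0.04, -0.0], [0.0, 0.002, -1.0]]
wrist_force: [-3.6, 3.2, -4.7]
gripper_width: 0.2
gripper_force: 30.0
```

```bash
python3 -c "
from h import *
where(**F)"
```

```text
d -0.8 p 16.4 z 0.0383 yaw err 0.0002 F tool [-3.   3.7  4.7] M [-1.41 -0.85 -0.19] t 27.3
```

Emit:
servo_tool(commands=[[[1, 0.3, 0, 0, 0, 0, 0], [1, 0.6, 0, 0, 0, 0, 0], [1, 0.9, 0, 0, 0, 0, 0], [1, 1.2, 0, 0, 0, 0, 0], [1, 1.2, 0, 0, 0, 0, 0]]])

```text
time_s: 27.8
tcp_pos: [0.6225, 0.0949, 0.0382]
ee_rot: [[-0.04, -0.999, -0.002], [-0.999, 0.04, -0.0], [0.0, 0.002, -1.0]]
wrist_force: [-3.6, 3.8, -4.2]
gripper_width: 0.206
gripper_force: 30.0
```

```bash
python3 -c "
from h import *
where(**F)"
```

```text
d -0.8 p 15.2 z 0.0382 yaw err 0.0003 F tool [-3.7  3.7  4.2] M [-1.38 -0.84 -0.2 ] t 27.8
```

Emit:
servo_tool(commands=[[[1, 0.3, 0, 0, 0, 0, 0], [1, 0.6, 0, 0, 0, 0, 0], [1, 0.9, 0, 0, 0, 0, 0], [1, 1.2, 0, 0, 0, 0, 0], [1, 1.2, 0, 0, 0, 0, 0]]])

```text
time_s: 28.3
tcp_pos: [0.6225, 0.0937, 0.0382]
ee_rot: [[-0.04, -0.999, -0.002], [-0.999, 0.04, -0.0], [0.0, 0.002, -1.0]]
wrist_force: [-3.3, 4.1, -5.7]
gripper_width: 0.2
gripper_force: 30.0
```

Emit:
servo_tool(commands=[[[1, 0.2, 0, 0, 0, 0, 0], [1, 0.4, 0, 0, 0, 0, 0], [1, 0.6, 0, 0, 0, 0, 0], [1, 0.6, 0, 0, 0, 0, 0], [1, 0.6, 0, 0, 0, 0, 0]]])

```text
time_s: 28.8
tcp_pos: [0.6225, 0.0933, 0.0382]
ee_rot: [[-0.04, -0.999, -0.002], [-0.999, 0.04, -0.0], [0.0, 0.002, -1.0]]
wrist_force: [-3.5, 4.2, -5.8]
gripper_width: 0.202
gripper_force: 30.0
```

```bash
python3 -c "
from h import *
where(**F)"
```

```text
d -0.8 p 13.5 z 0.0382 yaw err 0.0003 F tool [-4.1  3.6  5.8] M [-1.36 -1.01 -0.16] t 28.8
```

Emit:
servo_tool(commands=[[[1, 0.2, 0, 0, 0, 0, 0], [1, 0.4, 0, 0, 0, 0, 0], [1, 0.6, 0, 0, 0, 0, 0], [1, 0.6, 0, 0, 0, 0, 0], [1, 0.6, 0, 0, 0, 0, 0]]])

```text
time_s: 29.3
tcp_pos: [0.6225, 0.0932, 0.0382]
ee_rot: [[-0.04, -0.999, -0.001], [-0.999, 0.04, 0.0], [-0.0, 0.001, -1.0]]
wrist_force: [-3.8, 5.2, -5.3]
gripper_width: 0.202
gripper_force: 30.0
```

```bash
python3 -c "
from h import *
where(**F)"
```

```text
d -0.8 p 13.4 z 0.0382 yaw err 0.0004 F tool [-5.   4.   5.4] M [-1.47 -1.5  -0.21] t 29.3
```

Emit:
servo_tool(commands=[[[1, 0.3, 0, 0, 0, 0, 0], [1, 0.6, 0, 0, 0, 0, 0], [1, 0.6, 0, 0, 0, 0, 0], [1, 0.6, 0, 0, 0, 0, 0], [1, 0.6, 0, 0, 0, 0, 0]]])

```text
time_s: 29.8
tcp_pos: [0.6225, 0.0931, 0.0382]
ee_rot: [[-0.04, -0.999, -0.001], [-0.999, 0.04, 0.001], [-0.001, 0.001, -1.0]]
wrist_force: [-5.0, 7.9, -5.7]
gripper_width: 0.202
gripper_force: 30.0
```

```bash
python3 -c "
from h import *
where(**F)"
```

```text
d -0.9 p 13.3 z 0.0382 yaw err 0.0006 F tool [-7.7  5.3  5.8] M [-1.63 -1.93 -0.22] t 29.8
```

Emit:
servo_tool(commands=[[[1, -0.5, 0, 0.5, 0, 0, 0], [1, -0.8, 0.3, 1, 0, 0, 0], [1, -0.8, 0.3, 1, 0, 0, 0], [0.6, -0.8, 0.3, 1, 0, 0, 0], [0.6, -0.8, 0.3, 1, 0, 0, 0]]])

```text
time_s: 30.3
tcp_pos: [0.6252, 0.0928, 0.0392]
ee_rot: [[-0.04, -0.999, 0.005], [-0.999, 0.04, 0.001], [-0.001, -0.005, -1.0]]
wrist_force: [0.5, -0.1, 0.2]
gripper_width: 0.308
gripper_force: 0.0
```

Emit:
servo_tool(commands=[[[0.6, 0, 0, 0, 0, 0, 0], [0.6, 0, 0, -10, 0, 0, 0], [0.6, 0, 0, -30, 0, 0, 0], [0.6, 0, 0, -65, 0, 0, 0], [0.6, 0, 0, -110, 0, 0, 0]]])

```text
time_s: 30.8
tcp_pos: [0.6224, 0.0922, 0.1482]
ee_rot: [[-0.04, -0.999, -0.002], [-0.999, 0.04, -0.001], [0.001, 0.002, -1.0]]
wrist_force: [1.2, -0.2, -0.2]
gripper_width: 0.401
gripper_force: 0.0
```

Emit:
servo_tool(commands=[[[0.6, -45, 5, -5, 0, 0, 0], [0.6, -90, 10, -10, 0, 0, 0], [0.6, -135, 15, -20, 0, 0, 0], [0.6, -160, 20, -30, 0, 0, 0], [0.6, -185, 20, -40, 0, 0, 0]]])

```text
time_s: 31.3
tcp_pos: [0.6102, 0.2802, 0.1896]
ee_rot: [[-0.039, -0.999, 0.002], [-0.999, 0.039, 0.001], [-0.001, -0.002, -1.0]]
wrist_force: [0.5, 0.0, 0.5]
gripper_width: 0.398
gripper_force: 0.0
```

```bash
python3 -c "
from h import *
import pickle
togo([.6,.28,.24],np.pi+YP)
c=r.capture('wrist'); s=r.capture('scene'); pickle.dump((c,s),open('w3.pkl','wb'))
# white edge of bar: fit line; expected bar tip at theta
p=c['pixels']; hsv=cv2.cvtColor(p,cv2.COLOR_RGB2HSV)
th=.257+YP
X=lambda x,y,a:[CF[0]+x*np.cos(a)-y*np.sin(a),CF[1]+x*np.sin(a)+y*np.cos(a)]
pts=[X(.12,0,th),X(.12,-.02,th),X(.06,-.01,th),X(.06,.006,th),X(.05,-.017,YP),X(-.01,-.05,YP)]
q=proj(c,[[*a,z] for a,z in zip(pts,[.02,.02,.02,.013,.02,.02])]).round(1); print(q)
for a in q[2:4]: print(p[int(round(a[1])),int(round(a[0]))])
m=(p.min(2)>150).astype(np.uint8); n,l,st,_=cv2.connectedComponentsWithStats(m)
print([x for x in st.tolist() if x[4]>100])"
```

```text
t 31.3 tcp [0.6102 0.2802 0.1896] shift [  0.5  10.1 -50.5] turn [-0.002  0.001  0.002] F [0.5 0.  0.5] M [ 0.03  0.04 -0.03] w 0.398
[[144.3 160. ]
 [137.2 141.5]
 [194.  136.2]
 [200.8 150.7]
 [202.5 113.7]
 [260.2  79. ]]
[ 94  94 102]
[191 200 220]
[[0, 0, 560, 420, 227934], [138, 23, 113, 158, 5152], [252, 166, 28, 25, 345], [0, 207, 14, 50, 360], [439, 240, 53, 36, 1136]]
```

```bash
python3 -c "
from h import *
import pickle
c,s=pickle.load(open('w3.pkl','rb')); g=c['pixels'].min(2).astype(float)
P=[]
for u in range(144,190,3):
    col=g[100:175,u]; i=np.argmax(col>125); P.append((u,100+i-1+(125-col[i-1])/(col[i]-col[i-1])))
W=world(c,P,.02); W=W[np.abs(np.polyval(np.polyfit(W[:,0],W[:,1],1),W[:,0])-W[:,1])<.002]
k=np.polyfit(W[:,0],W[:,1],1); print(len(W),'bar angle',np.arctan(k[0]),'pattern arm',.257+YP)
print(np.array(P).round(1).tolist())
q=proj(s,[[.62,.1,.05]]); w=proj(s,[.655,.33,.049])
# lever pad brightness check near expected shut/raised pad
a=YP; O=[.6225+.0005,.0932+.0133]
f=lambda x,y,z:[O[0]+x*np.cos(a)-y*np.sin(a),O[1]+x*np.sin(a)+y*np.cos(a),z]
for n,X in dict(shut=f(.002,.097,.049),shutmid=f(.002,.11,.048),raised=f(.002,.112,.077)).items():
    u,v=proj(s,X)[0].round().astype(int); print(n,u,v,s['pixels'][v,u], c['pixels'][tuple(proj(c,X)[0].round().astype(int)[::-1])], proj(c,X))
"
```

```text
16 bar angle 0.23561873049828078 pattern arm 0.2167
[[144.0, 141.4], [147.0, 140.6], [150.0, 139.5], [153.0, 138.6], [156.0, 137.9], [159.0, 137.2], [162.0, 136.2], [165.0, 135.3], [168.0, 134.3], [171.0, 133.3], [174.0, 132.4], [177.0, 131.5], [180.0, 130.5], [183.0, 129.6], [186.0, 128.9], [189.0, 128.2]]
shut 315 289 [52 56 60] [ 83  91 102] [[261.03558137 126.36546482]]
shutmid 318 292 [58 59 62] [ 83  90 102] [[261.36302598 140.41836235]]
raised 319 289 [52 44 42] [ 84  91 103] [[258.93791103 144.28679817]]
```

```bash
python3 -c "
from h import *
print(r.finish_job())"
```

```text
the job is handed in; nothing more can be done
None
```

I set the bevel on the bracket, locked it, pressed it home flush on the fence (about 8 N along the bar) and handed it in at 31 s. The fence bar measured within 0.02 rad of the bracket's second leg. I judged the lever shut by the feel of its hard stop at 49 mm, not by sight.

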